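# Press the whisk onto the mixer's splined drive and hold it there

## Task

Pick up the wire whisk by its square red knob and set it on the drive column in the middle of the mixer bowl, turned so that its cross-shaped foot meshes with the cross slot, then push it fully home, shoulder down on the drive, against the spring inside that wants to lift it. Finish while still gripping the knob and pressing the whisk fully home, without letting go, so that a colleague can lock it. Leave the spare dough fork and everything else on the counter where it is.

Things in the scene. Friction and masses are not known exactly. Their poses are not given: they have to be found in the camera images.
- whisk: Wire whisk, about 0.2 kg, upright on four wire feet; 135 mm high, 118 mm across. Origin on its axis at the underside of the feet, z up. Square red knob on top, below it a neck 18 mm wide, then a steel hub 48 mm wide from 80 down to 60 mm height. Four 6 mm wires leave the hub along its x and y axes, as the arms of the foot do, and bulge down to the feet, none above 74 mm. Same every quarter turn.
- whisk_shoulder (a point): Point on the whisk's axis on the flat underside of the hub (the shoulder), 60 mm above the feet; axes as the whisk's. Under it hangs the foot: a steel cross, from 60 down to 36 mm height, two bars along x and y, each 32 mm long and 9 mm wide (28 x 6 mm in the lowest 6 mm, as a lead-in).
- whisk_knob (a point): Centre of the whisk's red knob, 112.5 mm above the feet; axes as the whisk's. The knob is 30 x 30 mm, faces square to x and y, and reaches from 90 to 135 mm height.
- drive_mouth (a point): Centre of the cross slot in the flat top of the white drive socket, 50 mm wide, on the column amid the bowl, 168 mm above the counter. x and y lie along the two slots, z up. Slots: 11 mm wide, 35 mm end to end, 28 mm deep, same every quarter turn. A brass spring pin stands in it on the axis, top 12 mm below the mouth. Home: the whisk's shoulder lies on the mouth plane.
- drive (a joint): Turn of the drive socket about its upright axis (rad, counter-clockwise from above, relative to the mixer's body). Friction of 0.3 N m holds it where it is; it can be turned by force.
- pin (a joint): How far the spring pin in the socket is pushed down (m): 0 = up, 0.012 = whisk fully home (it can go to 0.014). The spring pushes up with 5.4 N at the start, about 11 N at home, so the whisk's own weight does not hold it home: unpressed it stands 12 mm too high.
- mixer: Bottom-drive mixer, fixed: round white base 260 mm wide, 83 mm high; a grey control box, 55 mm high, reaches 171 mm from the axis along -x. Open steel bowl on top, 244 mm outside, 238 mm inside, rim 165 mm above the counter, floor 90 mm; a 60 mm wide column in its middle carries the drive. Origin on its axis at counter height, z up.
- dough_fork: The spare dough fork: same hub but a ROUND BLUE knob and three thick aluminium legs, stands 135 mm high; not to be used. Origin at the centre of its underside.
- spice_jar: Spice jar with a green cap, 52 mm wide, 90 mm high; leave alone. Origin at the centre of its underside.
- sauce_bottle: Yellow sauce bottle with a red cap, 56 mm wide, 140 mm high; leave alone. Origin at the centre of its underside.
- mug: White mug, 80 mm wide, 90 mm high; leave alone. Origin at the centre of its underside.
- spatula: Spatula 240 mm long lying flat between the robot and the attachments; leave alone. Origin at its middle.
- small_bowl: Small blue bowl, 110 mm wide, 45 mm high; leave alone. Origin at the centre of its underside.
- timer: Orange kitchen timer, 60 x 60 x 30 mm; leave alone. Origin at the centre of its underside.
Mind the look-alikes: they are no part of the job. What is shaped like the whisk but green, orange or purple is not meant.

How it is judged:
By the outcome, as a careful person would: the job done as asked, in the order asked, and still so for the second after the job is handed in, while the arm keeps its last pose, push and grip.
It also fails if it takes over 38 s, if anything falls off the work surface, if the arm or the gripper's body presses on something with over 40 N, if the wrist force passes 120 N, or if a joint passes its speed limit or range.

## Robot

A 6-joint arm with a two-finger parallel gripper is mounted at the origin on the work surface. World frame = base frame: x ahead of the robot, y to its left, z up, the work surface at z = 0. Lengths are in m, angles in rad, forces in N, time in s.
With the tool pointing down it reaches from about 0.35 to 0.875 m from the base axis. Payload 4.2 kg.
Tool frame: the origin (TCP) lies midway between the tips of the shut fingers; the grasp point (between the pads) lies 19 mm behind it; z points along the fingers, x is the direction in which the jaws open and shut, and the axes are right-handed (so a half turn about z gives the same grasp; the last joint's range is limited). The gripper opens to 87 mm and grips with 3 to 60 N. Pads are 19 mm wide; open, the fingers measure 117 mm over their backs; the gripper's body (75 mm by 190 mm) begins 51 mm behind the grasp point.
Start: joints at [1.551, 0.385, 0.008, 0, -1.194, -0.259], TCP at [0.172, 0.601, 0.223] pointing down, gripper open.
Joint ranges: [-3.14, 3.14], [-1.21, 2.06], [-1.07, 1.41], [-3.16, 2.05], [-2.99, -0.16], [-3.1, 3.1]. Speed limits (rad/s): [2.79, 2.79, 3.14, 3.14, 3.14, 3.14].

## Interface

Orientations are given as a rotation vector (axis times angle).
In Python, from plant import ctrl gives the robot as it stands.
- The arm moves only by the tool carry_out, never from a script. Its argument "series" is a list of rows, each a list of 3 entries, a list of its own where there are three numbers: the closure, from -1 (fully open) to 1 (shut), then the shift along the world's x, y, z normalised to -1 to 1, where 1 is 0.8 m, then the turn about the world's z normalised to -1 to 1, where 1 is 90 degrees. In form: [[fingers, [tx, ty, tz], roll], ...]. A call has 1 to 12 rows; each row is the pose to reach, as a shift and turn from the pose measured when the call began; what a row does not reach only later rows make up. A row lasts 1/12 s, in which the tool goes at most 41.7 mm and 7.16 degrees, less where a joint would pass 70% of its speed; a pose out of reach is approached as far as the arm can. A call with a number of a shift or a turn outside -1 to 1 is refused whole. A call with a gripper value outside its range is refused whole. The fingers move at their own pace and stop on an object; the grip force is fixed at half the most. Time passes only in rows, so rows that repeat a pose let the fingers close. It gives the time, the measured TCP pose, the force and the opening at its end, in the units of the state.
- ctrl.get_obs(): the state, without advancing time (a new reading comes with each control period).
- ctrl.get_image(name): name is "scene" or "side" or "wrist"; returns the picture (480x640x3 uint8, blue, green, red); there is no depth.
- ctrl.camera_model(name): a dict with "K" (3x3 intrinsics, pixels), "world_from_camera" (4x4, takes a point from camera to world coordinates); the wrist camera has in their place "T_tool_cam" (4x4, takes a point from camera to tool coordinates, whose origin is the TCP and whose axes are the tool frame's). Camera axes: x right, y up, looking along -z (the intrinsics and any distortion apply to the point x, -y, -z); pixel columns grow to the right and rows downward; lengths in m; the calibration is good to about 2 mm. A picture is of the moment at which its call begins: read the wrist's pose just before it. camera_model takes no time and is no camera call.
- ctrl.close_job(): hands the job in, once; it reports no verdict.
Trained networks look in the newest picture that a camera, given by its name, has taken for a name from the list of things; names that differ only in an ending like _2 or _b are one class to them, and where a whole thing is asked for, a point or a joint stands for the part that bears it (a point fixed in the world has none). Each returns a list of dicts, best first, with "p" (0 to 1); they miss things now and then, are a little off and sometimes report something else, mostly with a low value. They report only what shows in the picture. A call takes as long as a camera call. They do not tell look-alikes from the thing itself.
- ctrl.recognise(camera, target): "xyz" ([x, y, z] in m, in world coordinates, good to about 4 mm: the middle of the surface that is visible of it).
- ctrl.cut_out(camera, target): "region" (480x640 bool, what is visible of it).
The state is a dict: "clock": time; "qpos": joint angles; "joint_velocities": joint speeds; "joint_efforts": joint torques, N m; "tcp_pos": TCP position; "tcp_rot": TCP orientation; "ft_force": force on the tool from outside, world axes, zero at the start; "torque": the same for the moment, N m; "width": finger opening in m.
Only numpy, scipy, OpenCV 4.12 (cv2) and the standard library are available. Lean on these libraries where they do the work, as an engineer would, in place of code of your own. Each camera call takes 0.05 s, during which the arm holds its last target. There are 200 camera calls.

## Working session

There is one attempt and no reset: what is moved stays moved. The work goes in short steps, Python scripts to look and compute and a tool call to move; the robot and the scene stay as the last step left them, time stands still between calls to the robot, and variables do not carry over. Pictures are saved under pics/ and viewed, about 8 in all and at most 12, crops included, and the job is handed in when it is done.

Besides the shell and the picture viewer there is one more tool, called after "Call:" as name(argument=value, ...), one argument or row to a line, values as JSON. carry_out: Moves the arm, as the interface text tells. Its arguments: {"type":"object","properties":{"series":{"type":"array"}},"required":["series"]}

```bash
mkdir -p pics
python3 - <<'E'
from plant import ctrl
import cv2,numpy as np
for c in ("scene","side"):
    cv2.imwrite(f"pics/{c}0.png",ctrl.get_image(c))
    for t in ("whisk","whisk_knob","drive_mouth","mixer","dough_fork"):
        try: print(c,t,[(np.round(r["xyz"],3).tolist(),round(r["p"],2)) for r in ctrl.recognise(c,t)][:4])
        except Exception as e: print(c,t,e)
    m=ctrl.camera_model(c);print(np.round(m["K"],1).tolist(),np.round(m["world_from_camera"],3).tolist(),m.keys())
print(ctrl.get_obs())
print(ctrl.camera_model("wrist"))
E
```

```text
scene whisk [([0.396, -0.214, 0.077], 0.87), ([0.276, 0.238, 0.08], 0.75), ([0.549, -0.101, 0.079], 0.67)]
scene whisk_knob [([0.277, 0.236, 0.076], 0.67), ([0.544, -0.1, 0.079], 0.61), ([0.218, -0.293, 0.076], 0.58), ([0.676, -0.393, 0.056], 0.37)]
scene drive_mouth [([0.56, 0.215, 0.16], 0.89)]
scene mixer [([0.566, 0.217, 0.095], 0.82), ([0.548, -0.1, 0.081], 0.73)]
scene dough_fork [([0.57, -0.317, 0.078], 0.65)]
[[435.9, 0.0, 314.0], [0.0, 435.9, 242.0], [0.0, 0.0, 1.0]] [[-0.571, -0.676, 0.466, 0.907], [0.821, -0.458, 0.34, 0.201], [-0.016, 0.576, 0.817, 0.79], [0.0, 0.0, 0.0, 1.0]] dict_keys(['K', 'world_from_camera'])
side whisk [([0.538, -0.095, 0.078], 0.92), ([0.273, 0.247, 0.08], 0.92), ([0.214, -0.289, 0.078], 0.87), ([0.392, -0.214, 0.076], 0.81)]
side whisk_knob [([0.276, 0.249, 0.078], 0.79), ([0.212, -0.289, 0.081], 0.77), ([0.392, -0.213, 0.076], 0.74), ([0.731, -0.012, 0.063], 0.61)]
side drive_mouth [([0.554, 0.222, 0.162], 0.88)]
side mixer [([0.548, 0.239, 0.091], 0.82)]
side dough_fork [([0.572, -0.32, 0.074], 0.84), ([0.533, -0.096, 0.082], 0.55), ([0.738, -0.
[... 738 characters left out ...]
 2.50851540e+00,  5.42248508e-05]), 'ft_force': array([ 0.11273628, -0.00388499,  0.10127965]), 'torque': array([-0.02320394,  0.03271663,  0.03662898]), 'width': 0.08691967848333261}
{'K': array([[359.96508771,   0.        , 315.26253095],
       [  0.        , 359.96508771, 243.05769753],
       [  0.        ,   0.        ,   1.        ]]), 'T_tool_cam': array([[ 9.99999334e-01, -1.87573524e-04, -1.13853029e-03,
         1.00245444e-04],
       [-5.21819707e-04, -9.53551695e-01, -3.01228971e-01,
        -8.23364411e-02],
       [-1.02914491e-03,  3.01229364e-01, -9.53551158e-01,
        -1.62303995e-01],
       [ 0.00000000e+00,  0.00000000e+00,  0.00000000e+00,
         1.00000000e+00]])}
```

View pics/scene0.png

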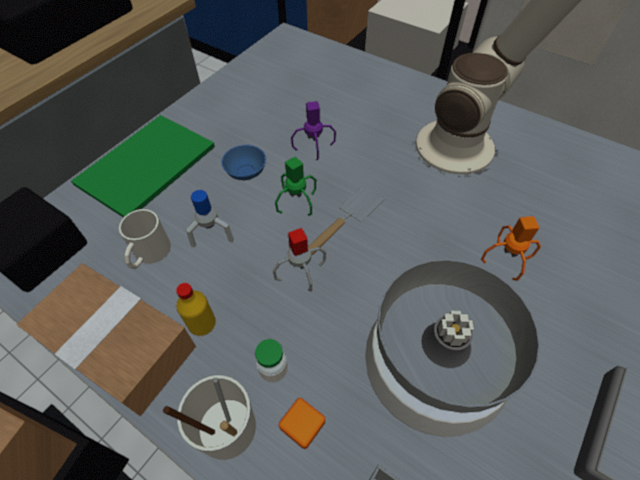

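View pics/side0.png

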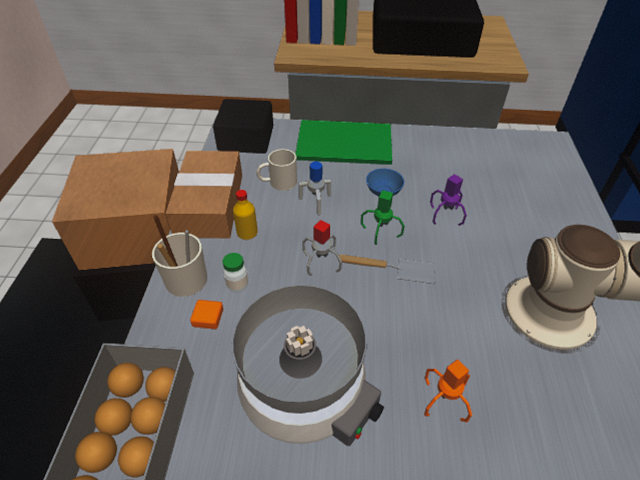

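Scene: the red-knob whisk is at about (299,243) in the scene view and (321,235) in the side view, near (0.545,-0.10). The drive is at (455,328), near (0.557,0.218). I'll look at the drive with the wrist camera first.

Call:
carry_out(
  series=[
    [-1, [0.48, -0.48, 0.1], 0],
    [-1, [0.48, -0.48, 0.1], 0],
    [-1, [0.48, -0.48, 0.1], 0],
    [-1, [0.48, -0.48, 0.1], 0],
    [-1, [0.48, -0.48, 0.1], 0],
    [-1, [0.48, -0.48, 0.1], 0],
    [-1, [0.48, -0.48, 0.1], 0],
    [-1, [0.48, -0.48, 0.1], 0],
    [-1, [0.48, -0.48, 0.1], 0],
    [-1, [0.48, -0.48, 0.1], 0],
    [-1, [0.48, -0.48, 0.1], 0],
    [-1, [0.48, -0.48, 0.1], 0],
  ],
)

```text
clock: 1.6
tcp_pos: [0.5228, 0.2494, 0.2961]
tcp_rot: [-1.891, 2.508, 0.0]
ft_force: [0.4, 1.3, -0.1]
width: 0.0868
```

Call:
carry_out(
  series=[
    [-1, [0.04, -0.04, 0.01], 0],
    [-1, [0.04, -0.04, 0.01], 0],
    [-1, [0.04, -0.04, 0.01], 0],
    [-1, [0.04, -0.04, 0.01], 0],
  ],
)

```text
clock: 1.93
tcp_pos: [0.5546, 0.2172, 0.3037]
tcp_rot: [-1.89, 2.509, 0.001]
ft_force: [0.9, 0.7, -0.6]
width: 0.0869
```

```bash
cat > h.py <<'E'
from plant import ctrl
import cv2,numpy as np
from scipy.spatial.transform import Rotation as R
def wrist(name):
    o=ctrl.get_obs(); im=ctrl.get_image("wrist"); cv2.imwrite(f"pics/{name}.png",im)
    T=np.eye(4);T[:3,:3]=R.from_rotvec(o["tcp_rot"]).as_matrix();T[:3,3]=o["tcp_pos"]
    m=ctrl.camera_model("wrist"); W=T@m["T_tool_cam"]; np.savez(f"pics/{name}.npz",W=W,K=m["K"])
    return o,im
def onplane(uv,W,K,z):
    uv=np.atleast_2d(np.asarray(uv,float))
    d=np.c_[(uv[:,0]-K[0,2])/K[0,0],-(uv[:,1]-K[1,2])/K[1,1],-np.ones(len(uv))]@W[:3,:3].T
    return W[:3,3]+d*((z-W[2,3])/d[:,2])[:,None]
def topview(im,W,K,c,z,half,n=600):
    "metric orthographic view of the plane z: col=+x, row=-y"
    g=np.linspace(-half,half,n); X,Y=np.meshgrid(c[0]+g,c[1]-g)
    P=np.stack([X,Y,np.full_like(X,z)],-1)-W[:3,3]; p=P@W[:3,:3]
    u=K[0,2]+K[0,0]*p[...,0]/-p[...,2]; v=K[1,2]+K[1,1]*p[...,1]/p[...,2]
    return cv2.remap(im,u.astype(np.float32),v.astype(np.float32),cv2.INTER_CUBIC)
E
python3 - <<'E'
from h import *
o,im=wrist("w1"); d=np.load("pics/w1.npz"); print(o["tcp_pos"],o["clock"],o["qpos"])
r=ctrl.recognise("wrist","drive_mouth");print(r[:2])
t=topview(im,d["W"],d["K"],(0.557,0.218),.168,.05)
cv2.imwrite("pics/t1.png",t)
E
```

```text
[0.5546413  0.21717435 0.3037157 ] 1.9333 [ 6.44477164e-01  2.90998367e-01  7.24019916e-02 -6.50058159e-04
 -1.35204478e+00  6.46665601e-01]
[{'xyz': [0.5549, 0.2092, 0.169], 'p': 0.79}]
```

View pics/t1.png

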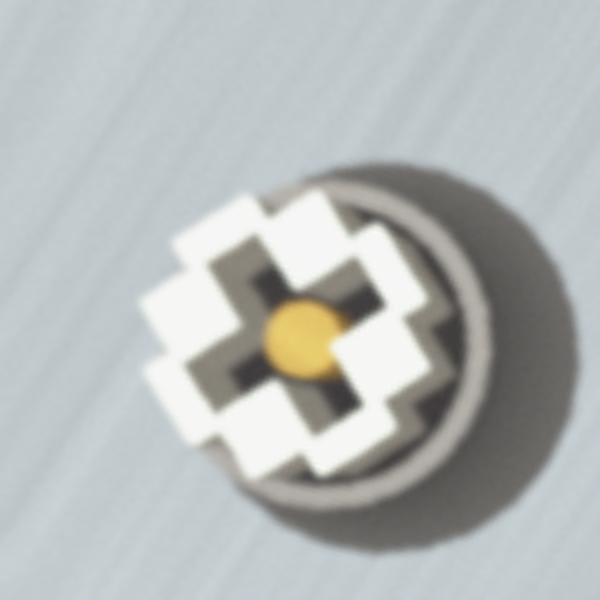

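The slot cross shows clearly, centred at about (287,337) in the top view and rotated about 33°. Next I'll look at the whisk.

Call:
carry_out(
  series=[
    [-1, [-0.01, -0.4, -0.08], 0],
    [-1, [-0.01, -0.4, -0.08], 0],
    [-1, [-0.01, -0.4, -0.08], 0],
    [-1, [-0.01, -0.4, -0.08], 0],
    [-1, [-0.01, -0.4, -0.08], 0],
    [-1, [-0.01, -0.4, -0.08], 0],
    [-1, [-0.01, -0.4, -0.08], 0],
    [-1, [-0.01, -0.4, -0.08], 0],
    [-1, [-0.01, -0.4, -0.08], 0],
    [-1, [-0.01, -0.4, -0.08], 0],
    [-1, [-0.01, -0.4, -0.08], 0],
    [-1, [-0.01, -0.4, -0.08], 0],
  ],
)

```text
clock: 3.03
tcp_pos: [0.5462, -0.1001, 0.2403]
tcp_rot: [-1.896, 2.504, 0.0]
ft_force: [0.5, -0.5, 0.2]
width: 0.0868
```

```bash
cat >> h.py <<'E'
from scipy.optimize import minimize
def fitmask(mask,c,half,model,extra,prior):
    "mask: top view (uint8 0/1); returns x,y,theta,extra,IoU-like loss"
    n=mask.shape[0]; g=np.linspace(-half,half,n); X,Y=np.meshgrid(c[0]+g,c[1]-g)
    m=cv2.GaussianBlur(mask.astype(np.float32),(0,0),3)
    def f(p):
        ct,st=np.cos(p[2]),np.sin(p[2]); dx,dy=X-p[0]/1e3,Y-p[1]/1e3
        q=1/(1+np.exp(-model(1e3*(ct*dx+st*dy),1e3*(-st*dx+ct*dy),p[3:])/.4))
        return ((q-m)**2).sum()/m.sum()
    best=min((minimize(f,[prior[0],prior[1],t,*extra],method="Nelder-Mead",options=dict(initial_simplex=None,maxiter=500)) for t in np.radians([5,25,45,65,85])),key=lambda r:r.fun)
    return best.x,best.fun
def box(x,y,hx,hy): return np.minimum(hx-abs(x),hy-abs(y))
def drivemodel(x,y,e):
    x,y=abs(x),abs(y); corner=box(x-(5.5+e[0])/2,y-(5.5+e[0])/2,(e[0]-5.5)/2,(e[0]-5.5)/2)
    end=np.maximum(box(x-(17.5+e[1])/2,y,(e[1]-17.5)/2,e[2]),box(y-(17.5+e[1])/2,x,(e[1]-17.5)/2,e[2]))
    return np.maximum(corner,end)
def sqmodel(x,y,e): return box(x,y,e[0],e[0])
E
python3 - <<'E'
from h import *
t=cv2.imread("pics/t1.png"); t=cv2.resize(t,(300,300),interpolation=cv2.INTER_AREA)
mk=(t.min(2)>222).astype(np.uint8)
n,l,s,c=cv2.connectedComponentsWithStats(mk); print(n,s[1:,4])
x,f=fitmask(mk,(.557,.218),.05,drivemodel,[17.5,22,8],(554.5,212)); print(x,np.degrees(x[2]),f)
o,im=wrist("w2"); d=np.load("pics/w2.npz"); print(o["tcp_pos"],o["clock"])
t=topview(im,d["W"],d["K"],(.545,-.1),.135,.06,400); cv2.imwrite("pics/t2.png",t)
h=cv2.cvtColor(t,cv2.COLOR_BGR2HSV); red=((h[...,0]<8)|(h[...,0]>172))&(h[...,1]>120)
print(np.unique(h[...,2][red]//16,return_counts=True))
cv2.imwrite("pics/v2.png",np.hstack([t,cv2.resize(im,(533,400))[:, :400]]))
E
```

```text
2 [8243]
[554.41466104 212.16121289   0.55993232  17.65543678  23.15855527
   7.58457273] 32.08175867366911 0.014394777157392312
[ 0.54619701 -0.10005999  0.24030402] 3.0333
(array([ 6,  7,  8,  9, 10, 11, 12, 13, 14, 15], dtype=uint8), array([ 430, 2015,  204,  180,  187,  233,  374,  654, 6453, 1203]))
```

View pics/v2.png

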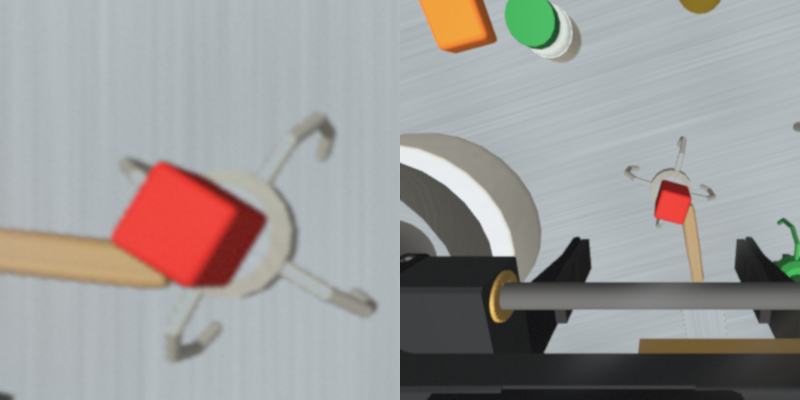

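Run:
```python
from h import *
t=cv2.imread("pics/t2.png"); t=cv2.resize(t,(300,300),interpolation=cv2.INTER_AREA)
h=cv2.cvtColor(t,cv2.COLOR_BGR2HSV); red=((h[...,0]<8)|(h[...,0]>172))&(h[...,1]>120)
mk=(red&(h[...,2]>205)).astype(np.uint8)
# knob centre region only
x,f=fitmask(mk,(.545,-.1),.06,sqmodel,[15],(536,-105)); print(x,np.degrees(x[2])%90,f)
o=ctrl.get_obs(); M=R.from_rotvec(o["tcp_rot"]).as_matrix(); print("tool x yaw",np.degrees(np.arctan2(M[1,0],M[0,0])),o["tcp_pos"],o["qpos"])
# hub check with other cameras: knob top centre projected
for c in("scene","side"):
    m=ctrl.camera_model(c);W=m["world_from_camera"];K=m["K"];im=cv2.imread(f"pics/{c}0.png")
    uv=[(299,235)] if c=="scene" else [(321,226)]
    h=cv2.cvtColor(im,cv2.COLOR_BGR2HSV);r=((h[...,0]<8)|(h[...,0]>172))&(h[...,1]>150)
    r=r&(np.hypot(*(np.indices(r.shape)[::-1]-np.array(uv[0])[:,None,None]))<25)
    ys,xs=np.nonzero(r); print(c,xs.mean(),ys.mean())
    p=W[:3,:3].T@(np.array([x[0]/1e3,x[1]/1e3,.1125])-W[:3,3]); print(K[0,2]+K[0,0]*p[0]/-p[2],K[1,2]+K[1,1]*p[1]/p[2])
    p=W[:3,:3].T@(np.array([.5544,.2122,.168])-W[:3,3]); print("drive",K[0,2]+K[0,0]*p[0]/-p[2],K[1,2]+K[1,1]*p[1]/p[2])
```

```text
[ 536.7843209  -107.33956146    1.01903036   13.71443113] 58.38613865039377 0.007480612193050359
tool x yaw -105.7266030719634 [ 0.54622794 -0.10002316  0.24029119] [ 1.10448101e-01  2.53439946e-01 -1.37187479e-01 -6.31918081e-04
 -1.17936377e+00  1.18610785e+00]
scene 297.7387862796834 241.2269129287599
297.8074687095232 241.22225157863264
drive 457.78966112752585 323.4679014228993
side 321.4591836734694 231.58843537414967
321.7793666914185 231.5783487643882
drive 299.70210099907234 336.10022161462473
```

Knob at (0.5368, -0.1073), yaw 58.4°, and its reprojection agrees with both fixed cameras to within 0.3 px. Drive at (0.5544, 0.2122), yaw 32.1°. I'll turn by -15.9° and descend to TCP z = 0.094.

Call:
carry_out(
  series=[
    [-1, [-0.0118, -0.0091, 0], -0.177],
    [-1, [-0.0118, -0.0091, 0], -0.177],
    [-1, [-0.0118, -0.0091, 0], -0.177],
    [-1, [-0.0118, -0.0091, -0.05], -0.177],
    [-1, [-0.0118, -0.0091, -0.1], -0.177],
    [-1, [-0.0118, -0.0091, -0.14], -0.177],
    [-1, [-0.0118, -0.0091, -0.165], -0.177],
    [-1, [-0.0118, -0.0091, -0.183], -0.177],
    [-1, [-0.0118, -0.0091, -0.183], -0.177],
    [-1, [-0.0118, -0.0091, -0.183], -0.177],
  ],
)

```text
clock: 3.92
tcp_pos: [0.537, -0.1063, 0.0938]
tcp_rot: [-1.534, 2.741, -0.0]
ft_force: [0.7, -0.4, 0.1]
width: 0.0868
```

Run:
```python
from h import *
o=ctrl.get_obs(); M=R.from_rotvec(o["tcp_rot"]).as_matrix(); print("yaw",np.degrees(np.arctan2(M[1,0],M[0,0])),o["tcp_pos"],M[:,2],o["ft_force"])
```

```text
yaw -121.53110119589496 [ 0.53703945 -0.10631488  0.09384302] [ 9.45638886e-05  3.00957198e-05 -9.99999995e-01] [ 0.66017055 -0.35604867  0.13071357]
```

Call:
carry_out(
  series=[
    [-1, [-0.0003, -0.0013, 0], 0],
    [-1, [-0.0003, -0.0013, 0], 0],
    [0.2, [-0.0003, -0.0013, 0], 0],
    [1, [-0.0003, -0.0013, 0], 0],
    [1, [-0.0003, -0.0013, 0], 0],
    [1, [-0.0003, -0.0013, 0], 0],
    [1, [-0.0003, -0.0013, 0], 0],
    [1, [-0.0003, -0.0013, 0], 0],
    [1, [-0.0003, -0.0013, 0], 0],
    [1, [-0.0003, -0.0013, 0], 0],
  ],
)

```text
clock: 4.75
tcp_pos: [0.5368, -0.1074, 0.0938]
tcp_rot: [1.534, -2.741, -0.0]
ft_force: [-0.3, -0.4, -0.2]
width: 0.0414
```

Call:
carry_out(
  series=[
    [1, [0, 0, 0], 0],
    [1, [0, 0, 0], 0],
    [1, [0, 0, 0], 0],
    [1, [0, 0, 0], 0],
    [1, [0, 0, 0], 0],
  ],
)

```text
clock: 5.17
tcp_pos: [0.5367, -0.1076, 0.0937]
tcp_rot: [1.534, -2.741, 0.0]
ft_force: [0.2, -1.4, -0.4]
width: 0.0302
```

Call:
carry_out(
  series=[
    [1, [0, 0, 0.02], 0],
    [1, [0, 0, 0.06], 0],
    [1, [0, 0, 0.11], 0],
    [1, [0, 0, 0.16], 0],
    [1, [0, 0, 0.21], 0],
    [1, [0, 0, 0.25], 0],
    [1, [0, 0, 0.27], 0],
    [1, [0, 0, 0.27], 0],
  ],
)

```text
clock: 5.83
tcp_pos: [0.5383, -0.1076, 0.3142]
tcp_rot: [-1.531, 2.735, -0.007]
ft_force: [0.8, 0.3, -2.3]
width: 0.0297
```

Call:
carry_out(
  series=[
    [1, [0.002, 0.03, 0], -0.05],
    [1, [0.004, 0.07, 0], -0.1],
    [1, [0.006, 0.12, 0], -0.15],
    [1, [0.01, 0.17, 0], -0.2],
    [1, [0.013, 0.22, 0], -0.25],
    [1, [0.016, 0.27, 0], -0.292],
    [1, [0.018, 0.32, 0], -0.292],
    [1, [0.02, 0.36, 0], -0.292],
    [1, [0.022, 0.39, 0], -0.292],
    [1, [0.0221, 0.4, 0], -0.292],
    [1, [0.0221, 0.4, 0], -0.292],
    [1, [0.0221, 0.4, 0], -0.292],
  ],
)

```text
clock: 6.83
tcp_pos: [0.5552, 0.212, 0.3122]
tcp_rot: [-0.871, 3.016, -0.011]
ft_force: [-0.4, -0.9, -2.1]
width: 0.03
```

```bash
cat > chk.py <<'E'
from h import *
import sys
n=sys.argv[1]
o=ctrl.get_obs(); M=R.from_rotvec(o["tcp_rot"]).as_matrix(); print("yaw",np.degrees(np.arctan2(M[1,0],M[0,0])),o["tcp_pos"],o["ft_force"],o["width"],o["clock"])
a=ctrl.get_image("scene");b=ctrl.get_image("side")
cv2.imwrite(f"pics/sc{n}.png",a);cv2.imwrite(f"pics/si{n}.png",b)
A=cv2.resize(a[210:410,360:560],(400,400),interpolation=cv2.INTER_CUBIC);B=cv2.resize(b[210:410,200:400],(400,400),interpolation=cv2.INTER_CUBIC)
cv2.imwrite(f"pics/c{n}.png",np.hstack([A,B]))
E
python3 chk.py 3
```

```text
yaw -147.77283979925278 [0.55520104 0.21198489 0.31216001] [-0.3840146  -0.93676731 -2.11619278] 0.029986477337381072 6.8333
```

View pics/c3.png

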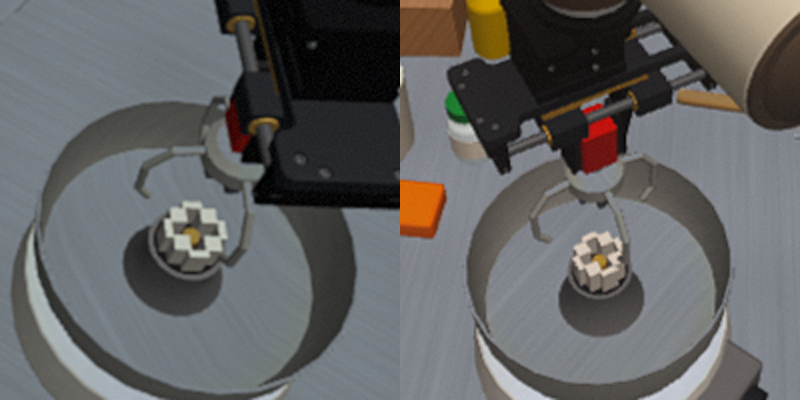

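The whisk hangs above the drive with its cross turned like the slots, and nothing else has moved. I'll descend to just above the mouth and recheck.

Call:
carry_out(
  series=[
    [1, [-0.001, 0.0003, -0.03], -0.002],
    [1, [-0.001, 0.0003, -0.06], -0.002],
    [1, [-0.001, 0.0003, -0.085], -0.002],
    [1, [-0.001, 0.0003, -0.1], -0.002],
    [1, [-0.001, 0.0003, -0.102], -0.002],
    [1, [-0.001, 0.0003, -0.102], -0.002],
    [1, [-0.001, 0.0003, -0.102], -0.002],
  ],
)

```text
clock: 7.52
tcp_pos: [0.5556, 0.2107, 0.2331]
tcp_rot: [-0.861, 3.014, -0.01]
ft_force: [0.6, -0.0, -2.2]
width: 0.0297
```

```bash
python3 chk.py 4
```

```text
yaw -148.0999309495733 [0.55559606 0.21069554 0.23314937] [ 0.58803194 -0.04580686 -2.22577129] 0.02965240704301757 7.5167
```

View pics/c4.png

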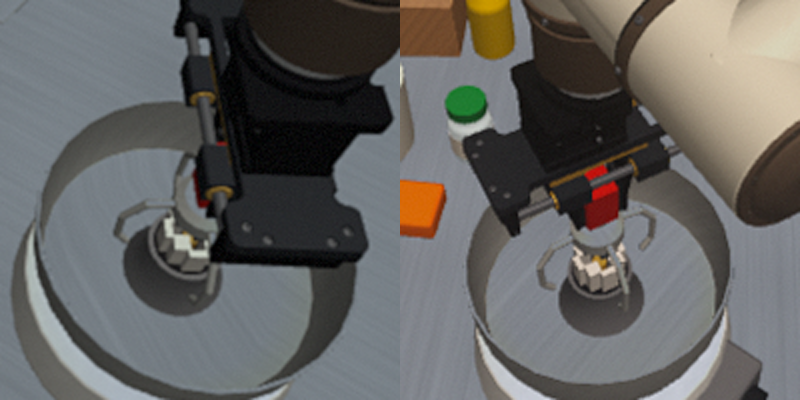

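Call:
carry_out(
  series=[
    [1, [-0.0016, 0.0018, 0], 0],
    [1, [-0.0016, 0.0018, 0], 0],
    [1, [-0.0016, 0.0018, 0], 0],
    [1, [-0.0016, 0.0018, 0], 0],
  ],
)

```text
clock: 7.95
tcp_pos: [0.5543, 0.2128, 0.2338]
tcp_rot: [-0.862, 3.013, -0.009]
ft_force: [-0.2, 0.1, -2.6]
width: 0.0298
```

Run:
```python
from h import *
o=ctrl.get_obs(); M=R.from_rotvec(o["tcp_rot"]).as_matrix(); print("yaw",np.degrees(np.arctan2(M[1,0],M[0,0])),o["tcp_pos"],M[:,2],"foot bottom",o["tcp_pos"]+M[:,2]*.058)
o,im=wrist("w5");d=np.load("pics/w5.npz")
cv2.imwrite("pics/w5c.png",np.hstack([im[::2,::2]*1,cv2.resize(topview(im,d["W"],d["K"],(.5544,.2122),.168,.05,240),(240,240))]))
```

```text
yaw -148.0629525898974 [0.55434082 0.2128041  0.23379065] [ 0.0091173  -0.00317709 -0.99995339] foot bottom [0.55486963 0.21261982 0.17579335]
```

Call:
carry_out(
  series=[
    [1, [-0.0006, -0.0006, -0.004], 0],
    [1, [-0.0006, -0.0006, -0.008], 0],
    [1, [-0.0006, -0.0006, -0.012], 0],
    [1, [-0.0006, -0.0006, -0.014], 0],
    [1, [-0.0006, -0.0006, -0.016], 0],
    [1, [-0.0006, -0.0006, -0.018], 0],
    [1, [-0.0006, -0.0006, -0.02], 0],
    [1, [-0.0006, -0.0006, -0.02], 0],
  ],
)

```text
clock: 8.67
tcp_pos: [0.5539, 0.2124, 0.2172]
tcp_rot: [-0.862, 3.013, -0.009]
ft_force: [1.3, 0.7, -2.6]
width: 0.03
```

```bash
python3 chk.py 6
```

```text
yaw -148.06604220969442 [0.55388056 0.21235211 0.21724245] [ 1.30764907  0.65209163 -2.64550133] 0.029995999748678906 8.6667
```

View pics/c6.png

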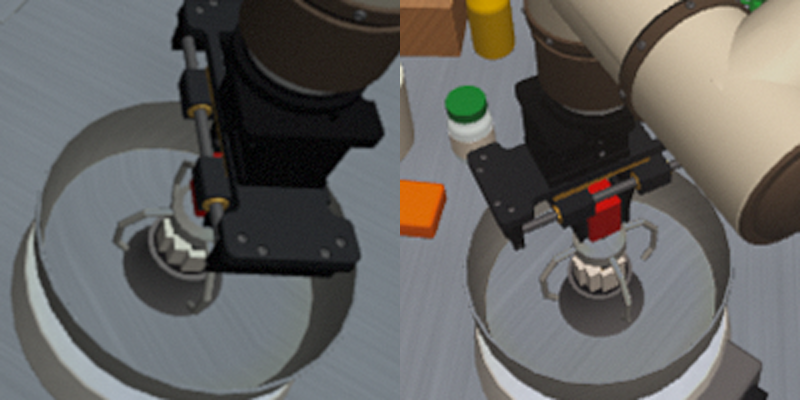

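Now engaged about 8 mm with no contact force. I'll continue to home.

Call:
carry_out(
  series=[
    [1, [0.0004, 0, -0.004], 0],
    [1, [0.0004, 0, -0.007], 0],
    [1, [0.0004, 0, -0.01], 0],
    [1, [0.0004, 0, -0.013], 0],
    [1, [0.0004, 0, -0.016], 0],
    [1, [0.0004, 0, -0.018], 0],
    [1, [0.0004, 0, -0.02], 0],
    [1, [0.0004, 0, -0.02], 0],
  ],
)

```text
clock: 9.43
tcp_pos: [0.5546, 0.2124, 0.2031]
tcp_rot: [-0.862, 3.011, -0.009]
ft_force: [-3.0, 0.3, 7.8]
width: 0.0295
```

Call:
carry_out(
  series=[
    [1, [0, 0, -0.001], 0],
    [1, [0, 0, -0.002], 0],
    [1, [0, 0, -0.003], 0],
    [1, [0, 0, -0.004], 0],
    [1, [0, 0, -0.004], 0],
    [1, [0, 0, -0.004], 0],
  ],
)

```text
clock: 9.93
tcp_pos: [0.5546, 0.2124, 0.2021]
tcp_rot: [-0.863, 3.009, -0.009]
ft_force: [-5.1, 0.0, 8.8]
width: 0.0296
```

Call:
carry_out(
  series=[
    [1, [-0.0006, 0, -0.002], 0],
    [1, [-0.0006, 0, -0.003], 0],
    [1, [-0.0006, 0, -0.004], 0],
    [1, [-0.0006, 0, -0.005], 0],
    [1, [-0.0006, 0, -0.0055], 0],
    [1, [-0.0006, 0, -0.0055], 0],
    [1, [-0.0006, 0, -0.0055], 0],
    [1, [-0.0006, 0, -0.0055], 0],
  ],
)

```text
clock: 10.6
tcp_pos: [0.5545, 0.2124, 0.2021]
tcp_rot: [-0.864, 3.005, -0.01]
ft_force: [-6.2, 0.1, 16.6]
width: 0.0297
```

```bash
python3 chk.py 7
python3 - <<'E'
from h import *
b=cv2.imread("pics/si7.png")[250:330,260:340];a=cv2.imread("pics/sc7.png")[280:360,410:490]
cv2.imwrite("pics/d7.png",np.hstack([cv2.resize(i,(400,400),interpolation=cv2.INTER_CUBIC) for i in(a,b)]))
E
```

```text
yaw -147.9235860862491 [0.55450217 0.21243845 0.20206029] [-6.18429147  0.07836368 16.61340894] 0.029705584284978458 10.6
```

View pics/d7.png

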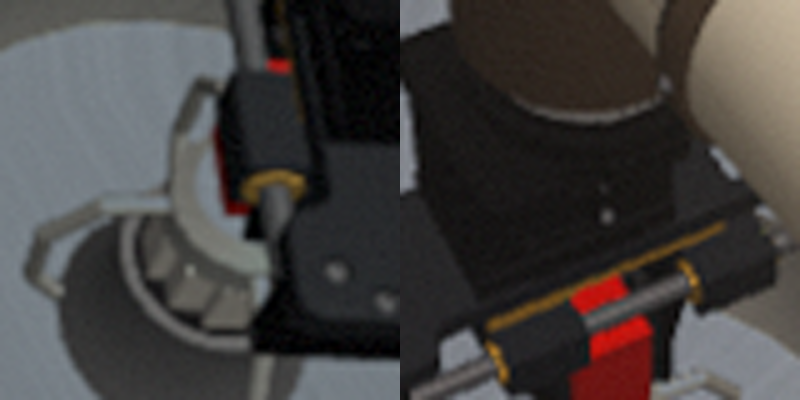

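Call:
carry_out(
  series=[
    [1, [-0.001, 0, -0.0055], 0],
    [1, [-0.001, 0, -0.006], 0],
    [1, [-0.001, 0, -0.0065], 0],
    [1, [-0.001, 0, -0.007], 0],
    [1, [-0.001, 0, -0.007], 0],
    [1, [-0.001, 0, -0.007], 0],
    [1, [-0.001, 0, -0.007], 0],
    [1, [-0.001, 0, -0.007], 0],
  ],
)

```text
clock: 11.37
tcp_pos: [0.5544, 0.2124, 0.202]
tcp_rot: [-0.865, 3.0, -0.011]
ft_force: [-7.5, -0.2, 20.9]
width: 0.0299
```

```bash
python3 chk.py 8
python3 - <<'E'
from h import *
b=cv2.imread("pics/si8.png")[310:390,260:340];a=cv2.imread("pics/sc8.png")[290:370,410:490]
cv2.imwrite("pics/d8.png",np.hstack([cv2.resize(i,(400,400),interpolation=cv2.INTER_CUBIC) for i in(a,b)]))
M=R.from_rotvec(ctrl.get_obs()["tcp_rot"]).as_matrix();print(M[:,2])
E
```

```text
yaw -147.83740605140295 [0.55442846 0.21241461 0.20201651] [-7.50429487 -0.196903   20.88886172] 0.029890657986442467 11.3667
[ 0.02036807 -0.00171358 -0.99979108]
```

View pics/d8.png

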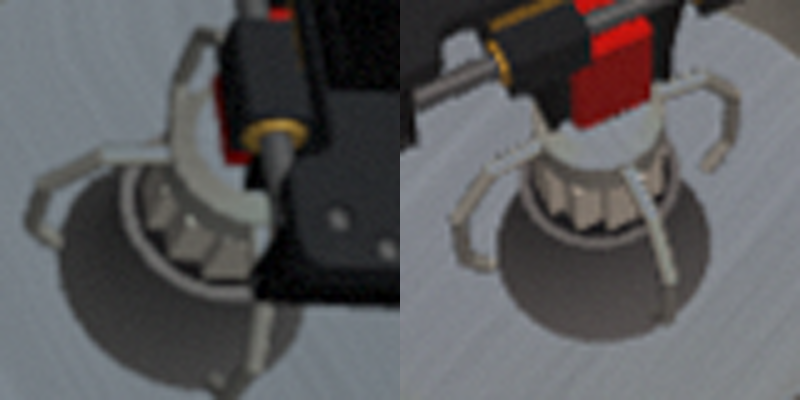

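In these crops the hub's underside lies on the drive socket with no visible gap. TCP height held at 0.2020–0.2021 while the force rose from 9 to 21 N, so it is on the hard stop. I'm handing in without another move, because a new call would reset the pressing target.

```bash
python3 -c "
from plant import ctrl
o=ctrl.get_obs();print(o['tcp_pos'],o['ft_force'],o['width'],o['clock']);print(ctrl.close_job())"
```

```text
[0.55442752 0.21236314 0.2020055 ] [-7.52710492 -0.29285237 19.63365518] 0.029968703465406678 11.4667
the job is handed in; nothing more can be done
None
```

I gripped the whisk by its red knob, turned its foot to the drive slots, and pushed it home. I then handed the job in at 11.5 s, still gripping and pressing; no verdict was reported.

**Fully home:** The last three pushes raised the upward force reading from 9 to 21 N. The tool height stayed at 0.2020–0.2021 m, so the whisk is on a hard stop. The force was 19.6 N at hand-in, well above the spring's 11 N or so. The finger opening was 30.0 mm, the width of the knob. The last crops show the hub resting on the drive socket with no visible gap.

**What was less than perfect:**
- The tool height was 0.3 mm above the home height I had worked out, which is within measuring error.
- The gripper leaned up to about 0.02 rad while pressing, with a sideways force of about 7.5 N.
- I did not measure the pin or drive joints; they are inferred from the force, height and pictures.

**Other items:** Nothing else looked moved in the pictures I viewed. I did not check every item's position again at the end.

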